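# Find the tired spring mount and mark it

## Task

The fossil damping stand has three sprung mounts, and one spring has gone soft. Working from left to right as seen from the robot, press each black pad down with the fingertips by about 8 millimetres and let it spring back; then, again with the fingertips, push the orange tag in front of the softest mount fully down onto its housing. Leave the other two tags up, and do not pick up or shift the vial, loupe, dish and eraser.

Things in the scene. Friction and masses are not known exactly. Their poses are not given: they have to be found in the camera images.
- stand: damping stand fixed to the bench: aluminium base plate 130 (its x) x 250 (its y) x 12 mm high, carrying a row of three sprung mounts along its far (+x) half and, 70 mm nearer the robot, a row of three orange tags. Origin: centre of the underside, on the bench; +x of its frame points away from the robot, +y to the robot's left, z up.
- pad_left (a point): centre of the top face of the left mount's pad at rest, 52 mm above the bench (fixed to the stand: does not follow the pad down). Pads are black rubber discs, 40 mm diameter, 8 mm thick, on a coil spring over a dark collar, 75 mm apart; each goes straight down at most 14 mm to a hard stop and springs back.
- pad_middle (a point): centre of the top face of the middle mount's pad at rest, 52 mm above the bench (fixed to the stand: does not follow the pad down). The three mounts look alike; which is softest changes from start to start.
- pad_right (a point): centre of the top face of the right mount's pad at rest, 52 mm above the bench (fixed to the stand: does not follow the pad down). Pressed 8 mm down, the softest pad pushes back with about 2.2 N, the next 4.2 N, the stiffest 6.2 N (about 0.6 N at first touch, then rising evenly).
- tag_left_top (a point): centre of the top face of the left mount's tag (moves with it): an orange push tab, head 18 (stand x) x 24 (stand y) x 5 mm over a grey housing 24 x 30 mm, whose top is 30 mm above the bench. It stands 70 mm from its pad along the stand's -x. Top 44 mm above the bench when up, 35 mm fully down (head resting on the housing).
- tag_left (a joint): how far the left tag is pushed down, m: 0 up, 0.009 fully down on its housing (hard stop). It takes about 3 N to move and stays where it is left.
- tag_middle_top (a point): centre of the top face of the middle mount's tag (moves with it): an orange push tab, head 18 (stand x) x 24 (stand y) x 5 mm over a grey housing 24 x 30 mm, whose top is 30 mm above the bench. It stands 70 mm from its pad along the stand's -x. Top 44 mm above the bench when up, 35 mm fully down (head resting on the housing).
- tag_middle (a joint): how far the middle tag is pushed down, m: 0 up, 0.009 fully down on its housing (hard stop). It takes about 3 N to move and stays where it is left.
- tag_right_top (a point): centre of the top face of the right mount's tag (moves with it): an orange push tab, head 18 (stand x) x 24 (stand y) x 5 mm over a grey housing 24 x 30 mm, whose top is 30 mm above the bench. It stands 70 mm from its pad along the stand's -x. Top 44 mm above the bench when up, 35 mm fully down (head resting on the housing).
- tag_right (a joint): how far the right tag is pushed down, m: 0 up, 0.009 fully down on its housing (hard stop). It takes about 3 N to move and stays where it is left.
- vial_d: loose glass vial with blue screw cap, 25 mm diameter, 50 mm high, upright near the left end of the stand; origin at the centre of its foot. Bystander.
- loupe: loose black eyepiece loupe, 37 mm wide, 37 mm high, near the right end of the stand; origin at the centre of its foot. Bystander.
- petri: loose round glass dish with brown contents, 60 mm diameter, 13 mm high, behind the stand on the right; origin at the centre of its underside. Bystander.
- eraser: loose eraser in a blue sleeve, 21 x 42 x 13 mm, behind the stand on the left; origin at the centre of its underside. Bystander.

How it is judged:
On the way, in this order (a step that is already met when the one before it is completed fails the run):
1. the left pad is pressed down with the fingers by at least 4 mm (((horizontal distance between head_a_c0 and pad_left below 0.02 m and height (world z) of head_a_c0 below 0.044 m and contact force between the fingers and head_a_c0 above 0.3 N) or (horizontal distance between head_b_c0 and pad_left below 0.02 m and height (world z) of head_b_c0 below 0.044 m and contact force between the fingers and head_b_c0 above 0.3 N) or (horizontal distance between head_c_c0 and pad_left below 0.02 m and height (world z) of head_c_c0 below 0.044 m and contact force between the fingers and head_c_c0 above 0.3 N))), for 0.1 s.
2. the middle pad is pressed down with the fingers by at least 4 mm (((horizontal distance between head_a_c0 and pad_middle below 0.02 m and height (world z) of head_a_c0 below 0.044 m and contact force between the fingers and head_a_c0 above 0.3 N) or (horizontal distance between head_b_c0 and pad_middle below 0.02 m and height (world z) of head_b_c0 below 0.044 m and contact force between the fingers and head_b_c0 above 0.3 N) or (horizontal distance between head_c_c0 and pad_middle below 0.02 m and height (world z) of head_c_c0 below 0.044 m and contact force between the fingers and head_c_c0 above 0.3 N))), for 0.1 s.
3. the right pad is pressed down with the fingers by at least 4 mm (((horizontal distance between head_a_c0 and pad_right below 0.02 m and height (world z) of head_a_c0 below 0.044 m and contact force between the fingers and head_a_c0 above 0.3 N) or (horizontal distance between head_b_c0 and pad_right below 0.02 m and height (world z) of head_b_c0 below 0.044 m and contact force between the fingers and head_b_c0 above 0.3 N) or (horizontal distance between head_c_c0 and pad_right below 0.02 m and height (world z) of head_c_c0 below 0.044 m and contact force between the fingers and head_c_c0 above 0.3 N))), for 0.1 s.
4. the fingers push the softest mount's tag down at least 7.5 mm, the other tags are up (((horizontal distance between head_a_c0 and pad_left below 0.02 m and value of joint tag_left above 0.0075 m and value of joint each of tag_middle, tag_right below 0.003 m) or (horizontal distance between head_a_c0 and pad_middle below 0.02 m and value of joint tag_middle above 0.0075 m and value of joint each of tag_left, tag_right below 0.003 m) or (horizontal distance between head_a_c0 and pad_right below 0.02 m and value of joint tag_right above 0.0075 m and value of joint each of tag_left, tag_middle below 0.003 m)) and (contact force between the fingers and tag_left_c0 above 0.3 N or contact force between the fingers and tag_middle_c0 above 0.3 N or contact force between the fingers and tag_right_c0 above 0.3 N)), for 0.05 s.
At the end, for the whole second after the job is handed in: The tag of the softest mount is down by at least 7.5 of its 9 mm, the other two tags are down by less than 3 mm, and all three pads have sprung back up to within 2 mm (((horizontal distance between head_a_c0 and pad_left below 0.02 m and value of joint tag_left above 0.0075 m and value of joint each of tag_middle, tag_right below 0.003 m) or (horizontal distance between head_a_c0 and pad_middle below 0.02 m and value of joint tag_middle above 0.0075 m and value of joint each of tag_left, tag_right below 0.003 m) or (horizontal distance between head_a_c0 and pad_right below 0.02 m and value of joint tag_right above 0.0075 m and value of joint each of tag_left, tag_middle below 0.003 m)) and height (world z) of each of head_a_c0, head_b_c0, head_c_c0 above 0.046 m); the robot touches nothing.
It fails at once if the tag of a mount that is not the softest is pushed down by more than 4 mm ((horizontal distance between head_a_c0 and pad_left above 0.04 m and value of joint tag_left above 0.004 m) or (horizontal distance between head_a_c0 and pad_middle above 0.04 m and value of joint tag_middle above 0.004 m) or (horizontal distance between head_a_c0 and pad_right above 0.04 m and value of joint tag_right above 0.004 m)).
It fails at once if the vial, loupe, dish or eraser is moved or lifted by more than 15 mm (distance of any of vial_d, loupe, petri, eraser from where it was at the start of the episode above 0.015 m).
It fails at once if the vial is tipped over (angle between vial_d's own z axis and vertical above 0.5 rad).
It also fails if it takes over 48 s, if anything falls off the work surface, if the arm or the gripper's body presses on something with over 40 N, if the wrist force passes 120 N, or if a joint passes its speed limit or range.

## Robot

A 6-joint arm with a two-finger parallel gripper is mounted at the origin on the work surface; the furniture and walls round the work are solid. World frame = base frame: x ahead of the robot, y to its left, z up, the work surface at z = 0. Lengths are in m, angles in rad, forces in N, time in s.
With the tool pointing down it reaches from about 0.375 to 0.9 m from the base axis. Payload 3.1 kg.
Tool frame: the origin (TCP) lies between the finger pads; the fingertips stand 17 mm ahead of it and the grasp point (between the pads) lies 2 mm behind it; z points along the fingers, y is the line along which they close (so a half turn about z gives the same grasp; the last joint's range is limited). The gripper opens to 85 mm and grips with 20 to 120 N. Pads are 22 mm wide; open, the fingers measure 114 mm over their backs; the gripper's body (76 mm by 85 mm) begins 54 mm behind the grasp point. The pads swing forward as they close: fully open they stand 13 mm farther back than shut.
Start: joints at [-0.178, 0.527, 1.433, -0, 1.181, -0.178], TCP at [0.625, 0, 0.248] pointing down, gripper open.
Joint ranges: [-3.08, 3.08], [-0.75, 2.2], [0.22, 2.44], [-1.43, 4.57], [0, 2.65], [-2.85, 2.85]. Speed limits (rad/s): [2.79, 2.79, 3.14, 3.14, 3.14, 3.14].

## Interface

Orientations are given as a unit quaternion [x, y, z, w].
In Python, from station import sense, vision, order gives the robot as it stands.
- The arm moves only by the shell command python3 -m crank 'ROWS' [OPENING] [FORCE]. ROWS is JSON, a list of rows, each an object with "dp": the shift along the world's x, y, z in units of 30 mm (1.0 is 30 mm), a list of three; "angular": the turn, a rotation vector about the world's x, y, z in degrees, a list of three. In form: [{"dp": [dx, dy, dz], "angular": [ax, ay, az]}, ...]. A call has 1 to 20 rows; each row shifts and turns the commanded pose from where the row before left it; what a row does not reach is not made up. A row lasts 1/10 s, in which the tool goes at most 50 mm and 8.59 degrees, less where a joint would pass 70% of its speed; a pose out of reach is approached as far as the arm can. A call is refused whole if a number of a shift passes 1 or a number of a turn 8.59, either way. A call with a gripper value outside its range is refused whole. OPENING is the closure, from 0 (fully open) to 1 (shut), set as the call begins (- or left out, the last holds). The fingers move at their own pace and stop on an object; FORCE is the grip in N (left out, the last holds). Time passes only in rows, so rows that do not move let the fingers close. It gives the time, the measured TCP pose, the force, the opening and the grip force at its end, in the units of the state.
- sense(): the state, without advancing time (a new reading comes with each control period).
- vision.snapshot(name): name is "scene" or "side" or "wrist"; returns a dict with "image" (400x640x3 uint8, blue, green, red), "range_z" (400x640 float32, m along the optical axis (not along the pixel's ray), 0 where there is no reading), "mtx" (3x3 intrinsics, pixels), "pose" (4x4, takes a point from camera to world coordinates); the wrist camera has in their place "mount" (4x4, takes a point from camera to tool coordinates, whose origin is the TCP and whose axes are the flange's). Camera axes: x right, y down, z forward; pixel columns grow to the right and rows downward; lengths in m; the calibration is good to about 2 mm. A picture is of the moment at which its call begins: read the wrist's pose just before it.
- order.sign_off(): hands the job in; it is judged then, once.
The state is a dict: "t": time; "q": joint angles; "qd": joint speeds; "tau": joint torques, N m; "tcp_pos": TCP position; "tool_rot": TCP orientation; "force": force on the tool from outside, world axes, zero at the start; "ft_torque": the same for the moment, N m; "finger_gap": opening from 0.0 (shut) to 1.0 (fully open); "gripper_force": force on a finger pad.
Only numpy, scipy, OpenCV 4.12 (cv2) and the standard library are available. Lean on these libraries where they do the work, as an engineer would, in place of code of your own. Each camera call takes 0.05 s, during which the arm holds its last target. There are 200 camera calls.

## Working session

There is one attempt and no reset: what is moved stays moved. The work goes in short steps, Python scripts to look and compute and a shell command to move; the robot and the scene stay as the last step left them, time stands still between calls to the robot, and variables do not carry over. Pictures are saved under pics/ and viewed, at most 10 in all, crops included, and the job is handed in when it is done.

```bash
mkdir -p pics; python3 - <<'E'
from station import sense,vision
import cv2,numpy as np
s=sense();print(s)
for n in("scene",):
    d=vision.snapshot(n);cv2.imwrite(f"pics/{n}1.png",d["image"]);np.savez(f"{n}1.npz",**d)
d=vision.snapshot("wrist");cv2.imwrite("pics/wrist1.png",d["image"]);np.savez("wrist1.npz",**d)
print(d["mount"],d["mtx"])
E
```

```text
{'t': 0.0, 'q': array([-1.78517894e-01,  5.28474591e-01,  1.43390758e+00, -1.56562362e-05,
        1.18139823e+00, -1.78466940e-01]), 'qd': array([-1.59889840e-03, -1.06378178e-03,  7.40288906e-04, -2.86950575e-06,
       -4.15199713e-04,  2.44423401e-03]), 'tau': array([ 2.50220628e-04, -4.42344439e+01, -1.78024775e+01, -2.06930472e-04,
        8.36740597e-03,  2.24214921e-05]), 'tcp_pos': array([6.24316990e-01, 1.37404719e-04, 2.47326726e-01]), 'tool_rot': array([ 7.07122266e-01,  7.07090450e-01, -6.29815409e-04, -8.94400395e-04]), 'force': array([ 0.38462026, -0.99826489,  0.59474855]), 'ft_torque': array([-0.05673881, -0.02415035,  0.00608837]), 'gripper_force': 0.0, 'finger_gap': 1.0004307118211655}
[[-5.68476075e-04 -9.53118710e-01 -3.02596102e-01  7.71249858e-02]
 [ 9.99999624e-01 -7.39935469e-04  4.51990218e-04  1.08663480e-03]
 [-6.54701922e-04 -3.02595731e-01  9.53118773e-01 -1.25593028e-01]
 [ 0.00000000e+00  0.00000000e+00  0.00000000e+00  1.00000000e+00]] [[285.51428962   0.         315.97772196]
 [  0.         285.51428962 196.66392841]
 [  0.           0.           1.        ]]
```

View pics/scene1.png

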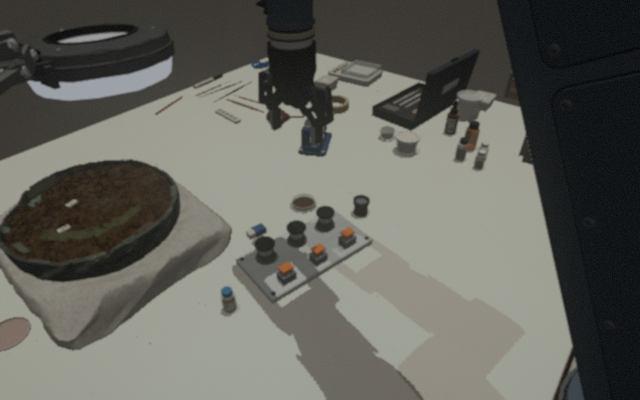

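View pics/wrist1.png

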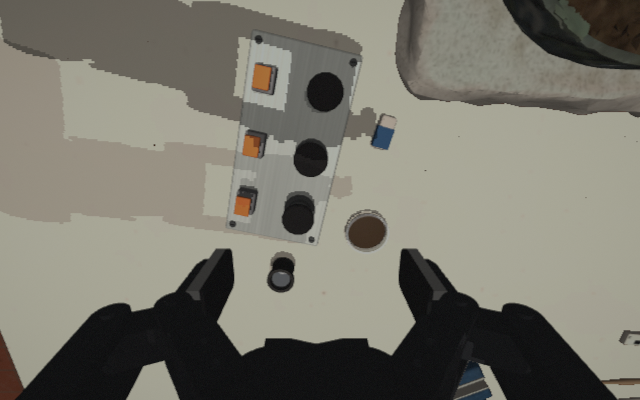

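The wrist view has world x to the right and y up. Pads are at about (325,91), (311,157), (298,215), tags at (263,78), (253,146), (244,204), and the loupe at (281,275).

```bash
cat > h.py <<'E'
import numpy as np,cv2
from scipy.spatial.transform import Rotation as R
def cloud(d,s=None):
    if s is not None:
        T=np.eye(4);T[:3,:3]=R.from_quat(s["tool_rot"]).as_matrix();T[:3,3]=s["tcp_pos"];P=T@d["mount"]
    else: P=d["pose"]
    z=d["range_z"].astype(float);v,u=np.indices(z.shape);K=d["mtx"]
    p=np.stack([(u-K[0,2])/K[0,0]*z,(v-K[1,2])/K[1,1]*z,z],-1)
    w=p@P[:3,:3].T+P[:3,3]; w[z==0]=np.nan
    return w
def blobs(w,m,n=15):
    k,l,st,c=cv2.connectedComponentsWithStats(m.astype(np.uint8))
    for i in range(1,k):
        if st[i,4]>=n:
            q=w[l==i]; print(c[i].round(),st[i,4],"med",np.nanmedian(q,0).round(4),"mid",((np.nanpercentile(q,2,0)+np.nanpercentile(q,98,0))/2).round(4))
E
python3 - <<'E'
from h import *
s=dict(tcp_pos=np.array([6.24316990e-01,1.37404719e-04,2.47326726e-01]),tool_rot=[7.07122266e-01,7.07090450e-01,-6.29815409e-04,-8.94400395e-04])
for n,ss in(("wrist1",s),("scene1",None)):
    d=np.load(n+".npz");w=cloud(d,ss);im=d["image"].astype(int);b,g,r=im[...,0],im[...,1],im[...,2]
    z=w[...,2];ok=(np.abs(w[...,0]-.6)<.25)&(w[...,1]<.5)&(w[...,1]>-.1)
    print(n,"orange");blobs(w,ok&(r>150)&(b<90)&(r-b>80)&(z>.036)&(z<.055))
    print("pad");blobs(w,ok&(r<60)&(abs(z-.052)<.006))
    print("blue");blobs(w,ok&(b-r>50)&(z<.07))
E
```

```text
wrist1 orange
[261.  77.] 348 med [0.5662 0.107  0.0432] mid [0.5663 0.1069 0.0431]
[249. 147.] 215 med [0.5486 0.0314 0.0438] mid [0.549  0.0333 0.0437]
[242. 206.] 224 med [ 0.5341 -0.0396  0.0438] mid [ 0.534  -0.0397  0.0439]
pad
[325.  91.] 1120 med [0.6346 0.0924 0.0518] mid [0.6342 0.0917 0.0516]
[310. 159.] 903 med [0.6184 0.0201 0.0519] mid [0.6184 0.0193 0.0516]
[297. 219.] 747 med [ 0.6024 -0.0523  0.0518] mid [ 0.6026 -0.0529  0.0512]
blue
[384. 132.] 63 med [0.7081 0.0468 0.0134] mid [0.7099 0.0467 0.0134]
[380. 143.] 65 med [0.7045 0.0336 0.0133] mid [0.7063 0.0333 0.0132]
scene1 orange
[348. 231.] 34 med [ 0.5321 -0.0398  0.0443] mid [ 0.5314 -0.0395  0.0444]
[319. 248.] 33 med [0.5463 0.0315 0.0443] mid [0.547  0.0341 0.044 ]
[286. 266.] 54 med [0.5634 0.1082 0.0439] mid [0.5636 0.1077 0.044 ]
pad
[325. 213.] 154 med [ 0.5962 -0.0493  0.0521] mid [ 0.5975 -0.05    0.0505]
[296. 228.] 178 med [0.612  0.0239 0.0521] mid [0.6133 0.0227 0.0509]
[264. 244.] 222 med [0.6288 0.0961 0.0519] mid [0.6297 0.0955 0.0508]
[226. 293.] 34 med [0.5965 0.2183 0.0496] mid [0.5991 0.218  0.049 ]
blue
[226. 290.] 39 med [0.6009 0.2155 0.0505] mid [0.6014 0.2153 0.0504]
```

```bash
python3 -m crank '[{"dp":[0.06,0.51,-0.4],"angular":[0,0,0]},{"dp":[0.06,0.51,-0.4],"angular":[0,0,0]},{"dp":[0.06,0.51,-0.8],"angular":[0,0,0]},{"dp":[0.05,0.51,-0.8],"angular":[0,0,0]},{"dp":[0.05,0.51,-0.8],"angular":[0,0,0]},{"dp":[0.05,0.5,-0.8],"angular":[0,0,0]},{"dp":[0,0,-0.4],"angular":[0,0,0]},{"dp":[0,0,0],"angular":[0,0,0]},{"dp":[0,0,0],"angular":[0,0,0]},{"dp":[0,0,0],"angular":[0,0,0]},{"dp":[0,0,0],"angular":[0,0,0]},{"dp":[0,0,0],"angular":[0,0,0]}]' 1 20
python3 - <<'E'
from h import *
from station import sense,vision
s=sense();d=vision.snapshot("wrist");cv2.imwrite("pics/wrist2.png",d["image"])
d2=vision.snapshot("side");cv2.imwrite("pics/side2.png",d2["image"])
print(s["t"],s["tcp_pos"],s["force"],s["finger_gap"])
w=cloud(d,s);im=d["image"].astype(int);b,g,r=im[...,0],im[...,1],im[...,2];z=w[...,2]
ok=np.abs(w[...,0]-.6)<.2
blobs(w,ok&(r>150)&(b<90)&(r-b>80)&(z>.036)&(z<.055),60)
print("pad");blobs(w,ok&(r<60)&(abs(z-.052)<.006),100)
E
```

```text
t: 1.3
tcp_pos: [0.6355, 0.091, 0.1174]
tool_rot: [0.707, 0.707, 0.001, 0.001]
force: [0.0, -0.2, 0.1]
finger_gap: 0.002
gripper_force: 0.0
1.3 [0.63550561 0.09099253 0.11743259] [ 0.00669178 -0.24939993  0.1074422 ] 0.0021747813565747773
[219. 203.] 240 med [0.5648 0.1    0.0433] mid [0.5648 0.0999 0.0432]
[209. 280.] 526 med [0.5506 0.0345 0.0438] mid [0.5504 0.0343 0.0437]
pad
[262.  27.] 811 med [0.6046 0.2135 0.0498] mid [0.6047 0.2132 0.0494]
[313. 214.] 2086 med [0.6346 0.0945 0.0519] mid [0.6347 0.0944 0.0511]
```

View pics/wrist2.png

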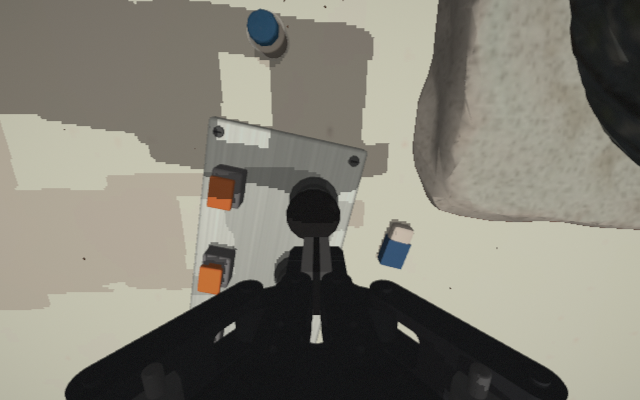

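View pics/side2.png

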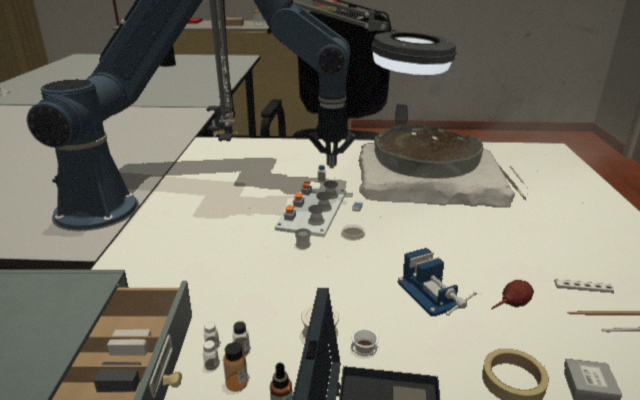

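The wrist view shows the shut fingers over the left pad (313,214). The vial at (263,27), eraser and rock are clear of the gripper.

```bash
python3 -m crank '[{"dp":[0,0.03,-0.5],"angular":[0,0,0]},{"dp":[0,0,-0.5],"angular":[0,0,0]},{"dp":[0,0,-0.5],"angular":[0,0,0]},{"dp":[0,0,0],"angular":[0,0,0]},{"dp":[0,0,0],"angular":[0,0,0]},{"dp":[0,0,0],"angular":[0,0,0]},{"dp":[0,0,0],"angular":[0,0,0]}]' |grep -E "^(t|tcp|force)"
python3 -m crank '[{"dp":[0,0,-0.1],"angular":[0,0,0]},{"dp":[0,0,-0.1],"angular":[0,0,0]},{"dp":[0,0,-0.1],"angular":[0,0,0]},{"dp":[0,0,-0.07],"angular":[0,0,0]},{"dp":[0,0,0],"angular":[0,0,0]},{"dp":[0,0,0],"angular":[0,0,0]},{"dp":[0,0,0],"angular":[0,0,0]},{"dp":[0,0,0],"angular":[0,0,0]},{"dp":[0,0,0],"angular":[0,0,0]}]' |grep -E "^(t|tcp|force)"
cat > f.py <<'E'
from station import sense,vision
import numpy as np
F=[];Z=[]
for i in range(8):
    vision.snapshot("side");s=sense();F.append(s["force"]);Z.append(s["tcp_pos"])
print(s["t"],"mean F",np.mean(F,0).round(2),"sd",np.std(F,0).round(2),"tcp",np.mean(Z,0).round(4))
E
python3 f.py
```

```text
t: 2.1
tcp_pos: [0.6352, 0.0924, 0.0717]
tool_rot: [0.707, 0.707, 0.0, 0.0]
force: [0.5, -0.4, 1.2]
t: 3.0
tcp_pos: [0.6356, 0.0924, 0.0612]
tool_rot: [0.707, 0.707, 0.001, 0.001]
force: [-0.9, 0.4, 5.7]
3.4 mean F [-0.02  0.22  6.01] sd [0.52 0.39 0.47] tcp [0.6356 0.0924 0.0611]
```

```bash
python3 -m crank '[{"dp":[0,0,0.37],"angular":[0,0,0]},{"dp":[0,0,0.5],"angular":[0,0,0]},{"dp":[-0.19,-0.8,0],"angular":[0,0,0]},{"dp":[-0.19,-0.8,0],"angular":[0,0,0]},{"dp":[-0.19,-0.82,0],"angular":[0,0,0]},{"dp":[0,0,0],"angular":[0,0,0]},{"dp":[0,0,-0.3],"angular":[0,0,0]},{"dp":[0,0,-0.2],"angular":[0,0,0]},{"dp":[0,0,0],"angular":[0,0,0]},{"dp":[0,0,0],"angular":[0,0,0]},{"dp":[0,0,0],"angular":[0,0,0]}]' |grep -E "^(t|tcp|force)"; python3 f.py
python3 -m crank '[{"dp":[0,0,-0.1],"angular":[0,0,0]},{"dp":[0,0,-0.1],"angular":[0,0,0]},{"dp":[0,0,-0.1],"angular":[0,0,0]},{"dp":[0,0,-0.07],"angular":[0,0,0]},{"dp":[0,0,0],"angular":[0,0,0]},{"dp":[0,0,0],"angular":[0,0,0]},{"dp":[0,0,0],"angular":[0,0,0]},{"dp":[0,0,0],"angular":[0,0,0]},{"dp":[0,0,0],"angular":[0,0,0]}]' |grep -E "^(t|tcp|force)"; python3 f.py
```

```text
t: 4.5
tcp_pos: [0.6179, 0.0205, 0.0712]
tool_rot: [0.707, 0.707, -0.0, -0.0]
force: [-0.7, -0.5, -0.5]
4.9 mean F [-0.04 -0.26  0.2 ] sd [0.59 0.69 0.46] tcp [0.6179 0.02   0.0715]
t: 5.8
tcp_pos: [0.6181, 0.0198, 0.0604]
tool_rot: [0.707, 0.707, 0.0, 0.0]
force: [1.9, 0.1, 2.0]
6.2 mean F [ 1.55 -0.32  2.39] sd [0.26 0.36 0.32] tcp [0.6181 0.0198 0.0603]
```

```bash
python3 -m crank '[{"dp":[0,0,0.37],"angular":[0,0,0]},{"dp":[0,0,0.5],"angular":[0,0,0]},{"dp":[-0.18,-0.8,0],"angular":[0,0,0]},{"dp":[-0.17,-0.8,0],"angular":[0,0,0]},{"dp":[-0.17,-0.82,0],"angular":[0,0,0]},{"dp":[0,0,0],"angular":[0,0,0]},{"dp":[0,0,-0.3],"angular":[0,0,0]},{"dp":[0,0,-0.2],"angular":[0,0,0]},{"dp":[0,0,0],"angular":[0,0,0]},{"dp":[0,0,0],"angular":[0,0,0]},{"dp":[0,0,0],"angular":[0,0,0]}]' |grep -E "^(t|tcp|force)"; python3 f.py
python3 -m crank '[{"dp":[0,0,-0.1],"angular":[0,0,0]},{"dp":[0,0,-0.1],"angular":[0,0,0]},{"dp":[0,0,-0.1],"angular":[0,0,0]},{"dp":[0,0,-0.07],"angular":[0,0,0]},{"dp":[0,0,0],"angular":[0,0,0]},{"dp":[0,0,0],"angular":[0,0,0]},{"dp":[0,0,0],"angular":[0,0,0]},{"dp":[0,0,0],"angular":[0,0,0]},{"dp":[0,0,0],"angular":[0,0,0]}]' |grep -E "^(t|tcp|force)"; python3 f.py
```

```text
t: 7.3
tcp_pos: [0.6023, -0.0521, 0.0712]
tool_rot: [0.707, 0.707, -0.0, -0.0]
force: [-0.3, 0.4, -0.1]
7.7 mean F [ 0.07  0.16 -0.07] sd [0.31 0.33 0.45] tcp [ 0.6023 -0.0526  0.0714]
t: 8.6
tcp_pos: [0.6025, -0.0529, 0.0604]
tool_rot: [0.707, 0.707, 0.0, 0.0]
force: [0.2, 0.3, 3.8]
9.0 mean F [ 1.33 -0.32  4.7 ] sd [0.49 0.36 0.51] tcp [ 0.6025 -0.0529  0.0603]
```

Middle is softest: about 2.3 N, against 6.0 N for the left pad and 4.7 N for the right. Next is the middle tag.

```bash
python3 -m crank '[{"dp":[0,0,0.37],"angular":[0,0,0]},{"dp":[0,0,0.63],"angular":[0,0,0]},{"dp":[0,0,0.3],"angular":[0,0,0]},{"dp":[-0.35,0.58,0],"angular":[0,0,0]},{"dp":[-0.35,0.58,0],"angular":[0,0,0]},{"dp":[-0.35,0.58,0],"angular":[0,0,0]},{"dp":[-0.35,0.58,0],"angular":[0,0,0]},{"dp":[-0.35,0.6,0],"angular":[0,0,0]},{"dp":[0,0,0],"angular":[0,0,0]},{"dp":[0,0,0],"angular":[0,0,0]},{"dp":[0,0,0],"angular":[0,0,0]}]' |grep -E "^(t|tcp|force)"
python3 - <<'E'
from h import *
from station import sense,vision
s=sense();d=vision.snapshot("wrist");cv2.imwrite("pics/wrist3.png",d["image"])
w=cloud(d,s);im=d["image"].astype(int);b,g,r=im[...,0],im[...,1],im[...,2];z=w[...,2]
blobs(w,(r>150)&(b<90)&(r-b>80)&(z>.036)&(z<.055),60)
E
```

```text
t: 10.1
tcp_pos: [0.5506, 0.0345, 0.0993]
tool_rot: [0.707, 0.707, 0.0, 0.001]
force: [-0.7, -1.1, 1.3]
[335. 104.] 227 med [0.5628 0.1128 0.0435] mid [0.5636 0.112  0.0433]
[310. 234.] 136 med [0.547  0.0269 0.0438] mid [0.5485 0.0271 0.044 ]
```

View pics/wrist3.png

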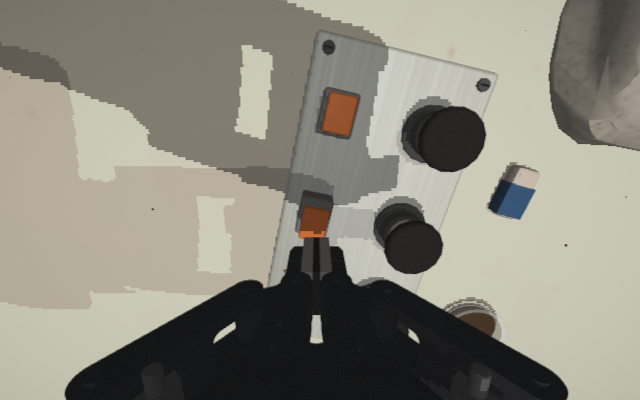

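The fingers at (316,245) are lined up with the middle tag (315,218), and the left and middle pads are back up. I'll press down now.

```bash
python3 -m crank '[{"dp":[0,0,-0.4],"angular":[0,0,0]},{"dp":[0,0,-0.4],"angular":[0,0,0]},{"dp":[0,0,-0.3],"angular":[0,0,0]},{"dp":[0,0,0],"angular":[0,0,0]},{"dp":[0,0,-0.1],"angular":[0,0,0]},{"dp":[0,0,-0.1],"angular":[0,0,0]},{"dp":[0,0,-0.1],"angular":[0,0,0]},{"dp":[0,0,-0.1],"angular":[0,0,0]},{"dp":[0,0,0],"angular":[0,0,0]},{"dp":[0,0,0],"angular":[0,0,0]}]' |grep -E "^(t|tcp|force)"
python3 -m crank '[{"dp":[0,0,-0.05],"angular":[0,0,0]},{"dp":[0,0,-0.05],"angular":[0,0,0]},{"dp":[0,0,-0.03],"angular":[0,0,0]},{"dp":[0,0,0],"angular":[0,0,0]},{"dp":[0,0,0],"angular":[0,0,0]},{"dp":[0,0,0],"angular":[0,0,0]}]' |grep -E "^(t|tcp|force)"
```

```text
t: 11.15
tcp_pos: [0.5497, 0.0349, 0.0541]
tool_rot: [0.707, 0.707, 0.0, -0.0]
force: [0.5, 0.6, -0.2]
t: 11.75
tcp_pos: [0.5498, 0.0349, 0.052]
tool_rot: [0.707, 0.707, 0.0, 0.0]
force: [-3.5, -0.0, 13.1]
```

```bash
python3 -m crank '[{"dp":[0,0,0.3],"angular":[0,0,0]},{"dp":[0,0,0.8],"angular":[0,0,0]},{"dp":[0,0,1],"angular":[0,0,0]},{"dp":[0,-0.8,1],"angular":[0,0,0]},{"dp":[0,-1,1],"angular":[0,0,0]},{"dp":[0,-1,1],"angular":[0,0,0]},{"dp":[0,0,0],"angular":[0,0,0]},{"dp":[0,0,0],"angular":[0,0,0]},{"dp":[0,0,0],"angular":[0,0,0]},{"dp":[0,0,0],"angular":[0,0,0]}]' |grep -E "^(t|tcp|force)"
python3 - <<'E'
from h import *
from station import sense,vision
s=sense();d=vision.snapshot("wrist");cv2.imwrite("pics/wrist4.png",d["image"])
w=cloud(d,s);im=d["image"].astype(int);b,g,r=im[...,0],im[...,1],im[...,2];z=w[...,2]
blobs(w,(r>90)&(b<70)&(r-b>60)&(z>.031)&(z<.055),60)
print("pad");blobs(w,(r<60)&(abs(z-.048)<.01),100)
E
```

```text
t: 12.75
tcp_pos: [0.5485, -0.0478, 0.2018]
tool_rot: [0.707, 0.708, -0.001, -0.002]
force: [0.6, -1.4, -0.3]
[336.  13.] 568 med [0.5663 0.1062 0.0432] mid [0.566  0.1058 0.0433]
[317. 101.] 435 med [0.5501 0.0341 0.0348] mid [0.5501 0.0339 0.0349]
[301. 177.] 370 med [ 0.534  -0.0394  0.0438] mid [ 0.5339 -0.0393  0.0439]
pad
[414.  30.] 1856 med [0.6331 0.0914 0.0518] mid [0.6332 0.0911 0.0511]
[389. 118.] 1421 med [0.6171 0.0197 0.0518] mid [0.6173 0.019  0.0514]
[368. 192.] 1119 med [ 0.6015 -0.0528  0.0519] mid [ 0.6016 -0.0534  0.0513]
[542. 354.] 400 med [ 0.8302 -0.2636  0.0473] mid [ 0.8299 -0.2645  0.0478]
```

View pics/wrist4.png

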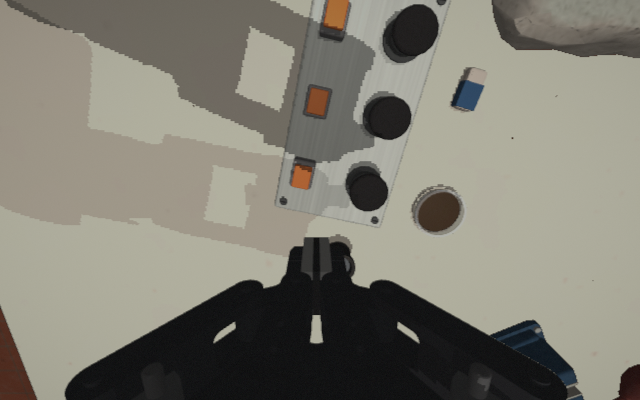

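The middle tag (317,101) is fully down at 35 mm. The other two tags are up at about 44 mm, and all three pads are back at 52 mm.

```bash
python3 -c "
from station import order
print(order.sign_off())"
```

```text
the job is handed in; nothing more can be done
None
```

I pressed the pads left, middle, right; the middle mount was softest (about 2.3 N, against 6.0 N left and 4.7 N right), its tag is fully down, the other two tags and all pads are up, and the job is handed in (no verdict returned).

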